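Clear and refill the drink-capsule dispenser

TASK

First clear the chute: take the pusher by its wooden grip, push the jammed used capsule down through the tube so that it drops into the catch tray (never touch that capsule with the fingers), and stand the pusher upright on its round rubber mat again at some point before you finish. Only when the chute is clear, load every unused capsule on the counter into the spring magazine, pressing each one down against the spring until the brass catches snap over it and it stays down. Do not shove the mugs, the bottle or the bowl about.

Things in the scene. Friction and masses are not known exactly. Their poses are not given: they have to be found in the camera images.
- cap1: unused drink capsule: a white tub with a silver foil top, a 52 mm diameter, 26 mm tall cylinder (grip it across its diameter), about 40 g; origin at its middle (13 mm above the counter when it lies flat); z is its axis, foil side up at the start. Three to five of cap1 to cap5 are there, lying flat on the counter (absent ones read None from the start)
- cap2: another unused drink capsule, the same as cap1 (may be absent)
- cap3: another unused drink capsule, the same as cap1 (may be absent)
- cap4: another unused drink capsule, the same as cap1 (may be absent)
- cap5: another unused drink capsule, the same as cap1 (may be absent)
- spent: used capsule jammed in the chute: same 52 x 26 mm shape, dark top, origin at its middle. At the start its top face is about 53 mm below the chute's mouth; it rests on two sprung rubber noses 47 mm apart. About 6 to 12 N from above forces it past them; pushed until its top face is 90 mm below the mouth it falls out below into the tray. No finger may touch it
- chute: discharge chute, fixed: upright slatted steel tube, bore 55 mm, lower end open 60 mm above the counter, over a square open catch tray (130 mm wide, walls 28 mm high) that is part of it; a post on the tray's +x side, 100 mm high, carries the tube. Origin on the counter under the tube's axis, z up
- chute_mouth (a point): centre of the chute's upper opening, 165 mm above the counter; the topmost 8 mm flare from 55 to 65 mm across
- magazine: spring magazine, fixed: upright slatted steel tube, bore 55 mm, on a 110 mm square dark base, no tray; four sloped brass catches around it near the top. Origin on the counter under the axis, z up. Inside, a follower plate on a spring yields 136 mm. Pressing takes about 5 N for the first capsule, 3 N more for each further one. Press with closed fingertips: the catches would trap the pusher's foot
- magazine_mouth (a point): centre of the magazine's mouth, 178 mm above the counter, flared to 65 mm. A capsule set in it rests on the sloped catches (41 mm apart), top 18 mm above this point. Pressed down until its top is 21 mm or more below this point (23 is good, 26 the most), it is held by the catches, its middle 33 mm below this point; each next one moves those below down 26 mm
- pusher: the pusher, standing upright: round steel foot (44 mm diameter, 12 mm tall), 20 mm stem, and a wooden grip (32 mm diameter) from 105 to 150 mm above its underside; about 0.22 kg; origin at the centre of its underside, z up along it
- pusher_mat: the pusher's round black rubber mat, 90 mm diameter, 3 mm thick, fixed on the counter; origin at the centre of its underside
- mug_a: glass mug, 76 mm wide, 110 mm tall, with a handle; bystander; origin at the centre of its underside
- mug_b: glass mug like mug_a; bystander
- syrup: amber glass bottle, 60 mm diameter, 150 mm tall; bystander; origin at the centre of its underside
- sugar_bowl: white bowl, 100 mm wide, 50 mm tall; bystander; origin at the centre of its underside

How it is judged:
By the outcome, as a careful person would: the job done as asked, in the order asked, and still so for the second after the job is handed in, with the robot touching nothing.
Of cap1, cap2, cap3, cap4, cap5 only 3 to 5 are there at a start; the rules pass over those that are not, and their reading is None.
At some moment in a run one of cap1, cap2, cap3, cap4, cap5 may be knocked a few centimetres aside while the robot is not near it.
It also fails if it takes over 210 s, if anything falls off the work surface, if the arm or the gripper's body presses on something with over 40 N, if the wrist force passes 120 N, or if a joint passes its speed limit or range.

ROBOT

A 7-joint arm with a two-finger parallel gripper is mounted at the origin on the work surface. World frame = base frame: x ahead of the robot, y to its left, z up, the work surface at z = 0. Lengths are in mm, angles in rad, forces in N, time in s.
With the tool pointing down it reaches from about 400 to 900 mm from the base axis. Payload 5.6 kg.
Tool frame: the origin (TCP) lies midway between the tips of the shut fingers; the grasp point (between the pads) lies 19 mm behind it; z points along the fingers, y is the line along which they close (so a half turn about z gives the same grasp; the last joint's range is limited). The gripper opens to 92 mm and grips with 3 to 60 N. Pads are 20 mm wide; open, the fingers measure 128 mm over their backs; the gripper's body (75 mm by 189 mm) begins 69 mm behind the grasp point.
Start: joints at [-1.2, 0.468, -0.012, 1.603, 0.006, 1.071, -0.056], TCP at [261.4, 595.129, 214.592] pointing down, gripper open.
Joint ranges: [-2.53, 2.53], [-0.31, 2.02], [-1.57, 1.55], [0.28, 2.44], [-1.29, 4.43], [0.15, 1.84], [-2.92, 2.92]. Speed limits (rad/s): [2.57, 2.57, 3.14, 3.14, 3.14, 3.14, 3.14].

INTERFACE

Orientations are given as a rotation vector (axis times angle).
In Python, from cell import robot, grip, kin, viewer gives the robot as it stands. Calls block until the motion is done:
- robot.movep(position, orientation): joint-space move of the TCP to a pose.
- robot.servo_line(position, feed=150, rotation=None): straight line of the TCP; rotation=None keeps the orientation; feed is the mean speed in mm/s.
- robot.goto_joints(angles): joint-space move.
- grip(opening, newtons=None): opening from 0.0 (shut) to 1.0 (fully open); newtons is the grip in N (None keeps the last); returns when the fingers have stopped.
- robot.hold(seconds).
- kin.ik(position, orientation): joint angles nearest the present ones, or None.
- robot.observe(): the state.
- viewer.read_camera(name): name is "side" or "top" or "wrist"; returns the picture (384x512x3 uint8, red, green, blue); there is no depth.
- viewer.camera_info(name): a dict with "camera_matrix" (3x3 intrinsics, pixels), "R" (3x3) and "t" (3): a world point X has camera coordinates R X + t. Camera axes: x right, y down, z forward; pixel columns grow to the right and rows downward; lengths in mm; the calibration is good to about 2 mm. A picture is of the moment at which its call begins: read the wrist's pose just before it. camera_info takes no time and is no camera call; for the wrist camera it gives the pose at the moment of the call.
A pose or a line that the arm cannot do raises robot.IKError and nothing moves.
- robot.job_done(): hands the job in; it is judged then, once.
Trained networks look in the newest picture that a camera, given by its name, has taken for a name from the list of things; names that differ only in an ending like _2 or _b are one class to them, and where a whole thing is asked for, a point or a joint stands for the part that bears it (a point fixed in the world has none). Each returns a list of dicts, best first, with "confidence" (0 to 1); they miss things now and then, are a little off and sometimes report something else, mostly with a low value. They report only what shows in the picture. A call takes as long as a camera call.
- viewer.silhouettes(name, camera): "mask" (384x512 bool, what is visible of it).
- viewer.pinpoint(name, camera): "at" ([x, y, z] in mm, in the coordinates of the camera as it stood for that picture, good to about 4 mm: a listed point, or the origin of a listed thing).
The state is a dict: "t": time; "joints": joint angles; "joint_velocities": joint speeds; "joint_torque": joint torques, N m; "tcp_pos": TCP position; "tcp_rot": TCP orientation; "contact_force": force on the tool from outside, world axes, zero at the start; "wrist_torque": the same for the moment, N m; "grip_width": opening from 0.0 (shut) to 1.0 (fully open); "grip_force": force on a finger pad.
Only numpy, scipy, OpenCV 4.12 (cv2) and the standard library are available. Lean on these libraries where they do the work, as an engineer would, in place of code of your own. Each camera call takes 0.05 s, during which the arm holds its last target. There are 200 camera calls.

## Working session

There is one attempt and no reset: what is moved stays moved. The work goes in short steps, each a Python script; the robot and the scene stay as the last script left them, time stands still between calls to the robot, and variables do not carry over. Pictures are saved under pics/ and viewed, at most 14 in all, crops included, and the job is handed in when it is done.

```bash
ls; mkdir -p pics
cat > h.py <<'E'
import numpy as np, cv2
from cell import robot, grip, kin, viewer
from scipy.spatial.transform import Rotation as Rn
def snap(cam, fn=None):
    inf=viewer.camera_info(cam); im=viewer.read_camera(cam)
    if fn: cv2.imwrite('pics/'+fn, cv2.cvtColor(im,cv2.COLOR_RGB2BGR))
    return inf,im
def W(inf,p): return np.array(inf['R']).T@(np.array(p)-np.array(inf['t']))
def ray(inf,u,v,z):
    R=np.array(inf['R']);c=-R.T@np.array(inf['t'])
    d=R.T@np.linalg.inv(np.array(inf['camera_matrix']))@[u,v,1]
    return c+d*(z-c[2])/d[2]
def down(yaw): # tool z down, tool y (closing line) at angle yaw+90 from world x
    return (Rn.from_euler('z',yaw)*Rn.from_euler('x',np.pi)).as_rotvec()
E
cat > a.py <<'E'
from h import *
print(robot.observe())
for cam in ['top','side']:
    inf,im=snap(cam,cam+'0.png')
    print(cam,-np.array(inf['R']).T@np.array(inf['t']))
    for n in ['cap1','spent','chute','chute_mouth','magazine','magazine_mouth','pusher','pusher_mat','mug_a','syrup','sugar_bowl']:
        for d in viewer.pinpoint(n,cam):
            print(n,round(d['confidence'],2),W(inf,d['at']).round(1))
E
python3 a.py
```

```text
pics
{'t': 0.0, 'joints': array([-1.20000132,  0.46837124, -0.0115917 ,  1.6036035 ,  0.00600552,
        1.07138923, -0.05629289]), 'joint_velocities': array([ 0.00018038,  0.00099289, -0.00057543, -0.00054957,  0.00075225,
       -0.00086495, -0.00145917]), 'joint_torque': array([-4.29525171e-04, -5.20564127e+01, -1.28433004e-02, -2.43765324e+01,
       -5.67522948e-02,  1.69935124e-02,  1.49123648e-04]), 'tcp_pos': array([261.19851493, 594.58631353, 213.65252173]), 'tcp_rot': array([-6.45412249e-01, -3.07434795e+00,  2.70506853e-03]), 'contact_force': array([-0.09422997,  0.50888101,  0.12210578]), 'wrist_torque': array([0.03912659, 0.05914434, 0.0004295 ]), 'grip_force': 0.0, 'grip_width': 0.9962997213112624}
top [ 383.81891127  -17.74500061 1154.57571436]
cap1 0.84 [ 425.7 -144.1   13.7]
cap1 0.8 [571.   57.3   9.9]
cap1 0.74 [ 576.3 -105.2   16.7]
cap1 0.68 [445.4 -10.9  12. ]
cap1 0.52 [454.  133.9  12.1]
spent 0.5 [ 619.2 -268.9   97.8]
chute 0.58 [ 6.223e+02 -2.591e+02  2.000e-01]
chute_mouth 0.73 [ 621.6 -266.   167.4]
magazine 0.58 [584.9 267.    3.9]
magazine_mouth 0.87 [
[... 577 characters left out ...]
455.  136.6  12.2]
cap1 0.55 [ 420.7 -146.1   12.4]
cap1 0.36 [682.4 -50.2  -4.3]
spent 0.62 [ 622.2 -261.5   97.1]
spent 0.19 [ 378.3 -321.2    1.2]
chute 0.82 [ 616.7 -261.3   -1.2]
chute_mouth 0.64 [571.1  57.9   9.7]
chute_mouth 0.62 [ 619.9 -260.2  168.5]
magazine 0.85 [ 5.832e+02  2.689e+02 -1.000e-01]
magazine 0.32 [446.3 -20.6  14.1]
magazine_mouth 0.92 [580.9 270.9 178.3]
pusher 0.64 [770.  155.9  -1. ]
pusher 0.62 [681.8 -31.    3.4]
pusher_mat 0.87 [684.2 -48.3  -1.8]
pusher_mat 0.65 [582.2 267.4   1.8]
mug_a 0.96 [769.5 156.3  -0.8]
mug_a 0.68 [ 7.565e+02 -1.672e+02 -7.000e-01]
syrup 0.86 [390.6 305.6  -1.2]
syrup 0.69 [ 621.2 -261.8   96.2]
sugar_bowl 0.68 [ 376.1 -321.7    1. ]
```

View pics/top0.png

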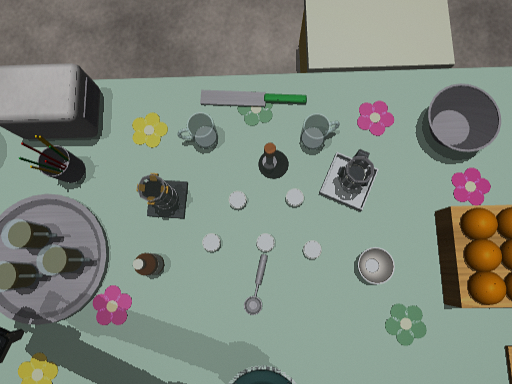

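View pics/side0.png

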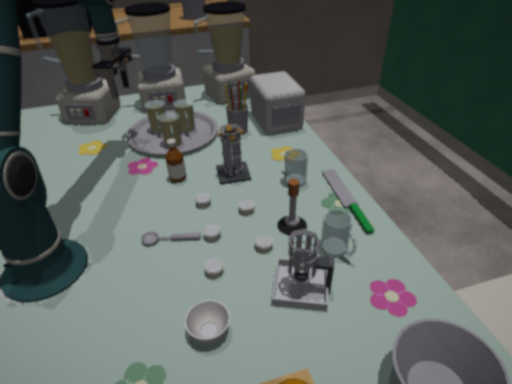

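```bash
cat >> h.py <<'E'
def best(pos,cl):
    """joints + rotvec for TCP pos, fingers closing along world angle cl (deg)"""
    c=[]
    for k in (90,-90):
        r=down(np.radians(cl+k)); q=kin.ik(list(pos),r)
        if q is not None: c.append((abs(np.array(q)[6]),tuple(r),q))
    c.sort(key=lambda a:a[0]); return np.array(c[0][1]),c[0][2]
def go(x,y,z,cl):
    r,q=best((x,y,z),cl); robot.movep([x,y,z],r); return r
def line(x,y,z,feed=150): robot.servo_line([x,y,z],feed=feed)
def st(msg=''):
    o=robot.observe(); print(msg,'t%.1f'%o['t'],o['tcp_pos'].round(1),'F',o['contact_force'].round(1),'w%.3f'%o['grip_width'],'gf%.1f'%o['grip_force']); return o
def cent(inf,name,cam,z):
    out=[]
    for d in viewer.silhouettes(name,cam):
        m=d['mask'].astype(np.uint8); 
        if m.sum()<20: continue
        (u,v),r=cv2.minEnclosingCircle(cv2.findNonZero(m)); M=cv2.moments(m,True)
        out.append((round(d['confidence'],2),ray(inf,M['m10']/M['m00'],M['m01']/M['m00'],z).round(1),ray(inf,u,v,z).round(1),int(m.sum())))
    return out
E
cat > b.py <<'E'
from h import *
o=robot.observe(); p=o['tcp_pos']; line(p[0],p[1],340,250)
def look(x,y,z,cl,names,fn):
    go(x,y,z,cl); st(fn); inf,im=snap('wrist',fn); print('cam',(-np.array(inf['R']).T@np.array(inf['t'])).round(0))
    for n,zz in names:
        for d in viewer.pinpoint(n,'wrist'): print('P',n,round(d['confidence'],2),W(inf,d['at']).round(1))
        if zz is not None:
            for s in cent(inf,n,'wrist',zz): print('S',n,s)
look(560,230,330,0,[('magazine_mouth',None),('magazine',None)],'w_mag.png')
look(520,0,400,90,[('cap1',20)],'w_cap.png')
look(600,-220,330,0,[('chute_mouth',None),('chute',None),('spent',None)],'w_chu.png')
look(650,-40,330,90,[('pusher',None),('pusher_mat',1.5)],'w_pus.png')
E
python3 b.py; python3 -c "
import cv2,numpy as np
a=[cv2.imread('pics/'+f) for f in ['w_mag.png','w_cap.png','w_chu.png','w_pus.png']]
m=np.vstack([np.hstack(a[:2]),np.hstack(a[2:])]);cv2.imwrite('pics/m.png',cv2.resize(m,(800,600),interpolation=cv2.INTER_AREA))"
```

```text
w_mag.png t3.6 [559.3 232.1 329.8] F [ 0.9 -0.1 -0.4] w1.003 gf0.0
cam [558. 299. 501.]
P magazine_mouth 0.75 [583.7 269.9 179.8]
P magazine 0.74 [ 5.817e+02  2.674e+02 -1.000e-01]
w_cap.png t5.4 [5.200e+02 5.000e-01 3.998e+02] F [ 0.7 -0.1 -0.8] w1.000 gf0.0
cam [453.   1. 571.]
P cap1 0.96 [ 430.7 -149.7   14.5]
P cap1 0.89 [576.5  61.3  15.7]
P cap1 0.83 [448.3 -13.4  17.2]
P cap1 0.72 [456.2 139.5  16.8]
P cap1 0.69 [ 574.9 -103.6   19. ]
S cap1 (0.83, array([448. , -18.3,  20. ]), array([447.8, -18. ,  20. ]), 855)
S cap1 (0.81, array([ 576.2, -106.6,   20. ]), array([ 576.6, -106.5,   20. ]), 773)
S cap1 (0.78, array([ 425.1, -149.5,   20. ]), array([ 424.7, -149.6,   20. ]), 872)
S cap1 (0.76, array([451.8, 137. ,  20. ]), array([451.6, 137. ,  20. ]), 824)
S cap1 (0.64, array([573.7,  59.7,  20. ]), array([573.9,  59.6,  20. ]), 728)
w_chu.png t6.5 [ 600.4 -218.6  330. ] F [-0.3 -0.3  0.8] w0.999 gf0.0
cam [ 599. -152.  501.]
P chute_mouth 0.74 [ 623.1 -261.7  168.4]
P chute 0.84 [ 619.4 -260.7    0.9]
P spent 0.79 [ 624.6 -266.7  100.1]
P spent 0.68 [ 428.4 -145.5   10.4]
w_pus.png t8.2 [649.9 -40.4 330.1] F [ 0.1 -1.1 -0.5] w1.001 gf0.0
cam [715. -40. 501.]
P pusher 0.89 [686.4 -37.1   6.2]
P pusher_mat 0.69 [ 6.815e+02 -4.330e+01  5.000e-01]
S pusher_mat (0.92, array([684.1, -52.7,   1.5]), array([683.2, -46.5,   1.5]), 2030)
```

View pics/m.png

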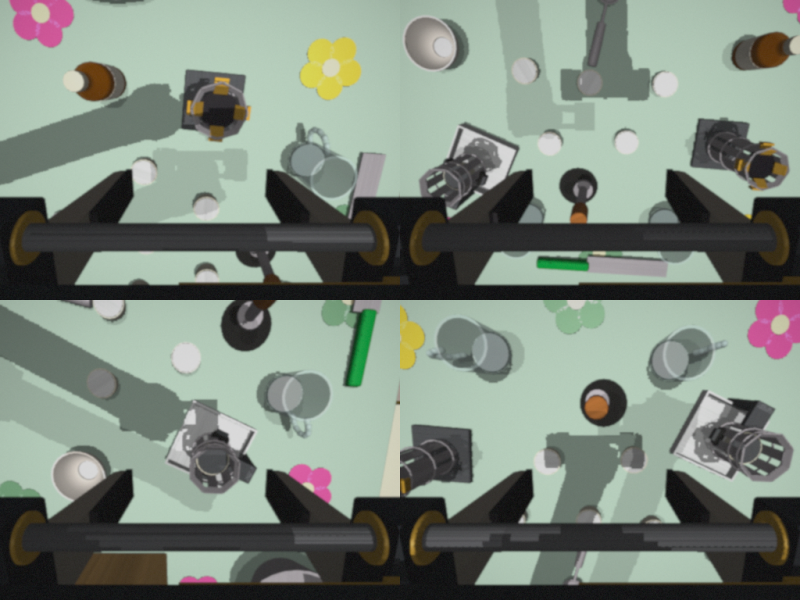

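```bash
cat > c.py <<'E'
from h import *
def look(x,y,z,names,fn):
    r=go(x,y,z,0); inf=viewer.camera_info('wrist'); c=-np.array(inf['R']).T@np.array(inf['t'])
    p=robot.observe()['tcp_pos']; line(x-(c[0]-x),y-(c[1]-y),z,250)
    inf,im=snap('wrist',fn); np.save('pics/'+fn+'.npy',inf,allow_pickle=True); print(fn,'cam',(-np.array(inf['R']).T@np.array(inf['t'])).round(1),np.array(inf['R']).round(3).tolist())
    for n,zz in names:
        for d in viewer.pinpoint(n,'wrist'): print('P',n,round(d['confidence'],2),W(inf,d['at']).round(1))
        for s in cent(inf,n,'wrist',zz): print('S',n,s)
look(684,-41,330,[('pusher',150)],'v_pus.png')
look(620.5,-262,330,[('chute_mouth',165),('spent',112)],'v_chu.png')
look(583,268.5,330,[('magazine_mouth',178)],'v_mag.png')
E
python3 c.py; python3 -c "
import cv2,numpy as np
a=[cv2.imread('pics/'+f) for f in ['v_pus.png','v_chu.png','v_mag.png']]
def crop(i): return cv2.resize(i[60:260,120:400],(400,286),interpolation=cv2.INTER_CUBIC)
cv2.imwrite('pics/m2.png',np.vstack([np.hstack([crop(a[0]),crop(a[1])]),np.hstack([crop(a[2]),cv2.resize(a[2],(400,286))])]))"
```

```text
v_pus.png cam [683.9 -42.3 501. ] [[1.0, -0.004, 0.0], [-0.004, -0.972, 0.236], [-0.001, -0.236, -0.972]]
P pusher 0.83 [685.2 -39.2   5.6]
P pusher 0.59 [ 619.  -263.     1.5]
P pusher 0.35 [ 624.  -261.4  170.7]
S pusher (0.64, array([685.8, -36.1, 150. ]), array([686. , -36.5, 150. ]), 824)
v_chu.png cam [ 621.  -262.2  500.4] [[1.0, 0.001, -0.0], [0.001, -0.972, 0.235], [0.0, -0.235, -0.972]]
S chute_mouth (0.56, array([ 623. , -261.7,  165. ]), array([ 620.1, -260.1,  165. ]), 7731)
P spent 0.91 [ 618.4 -263.8  101.8]
S spent (0.9, array([ 620.3, -263.2,  112. ]), array([ 620.4, -263.2,  112. ]), 1658)
v_mag.png cam [583.  267.6 501.6] [[1.0, -0.005, 0.001], [-0.005, -0.972, 0.235], [-0.0, -0.235, -0.972]]
P magazine_mouth 0.56 [585.5 270.  179.9]
S magazine_mouth (0.62, array([582.9, 269.3, 178. ]), array([582.6, 269.9, 178. ]), 6331)
```

View pics/m2.png

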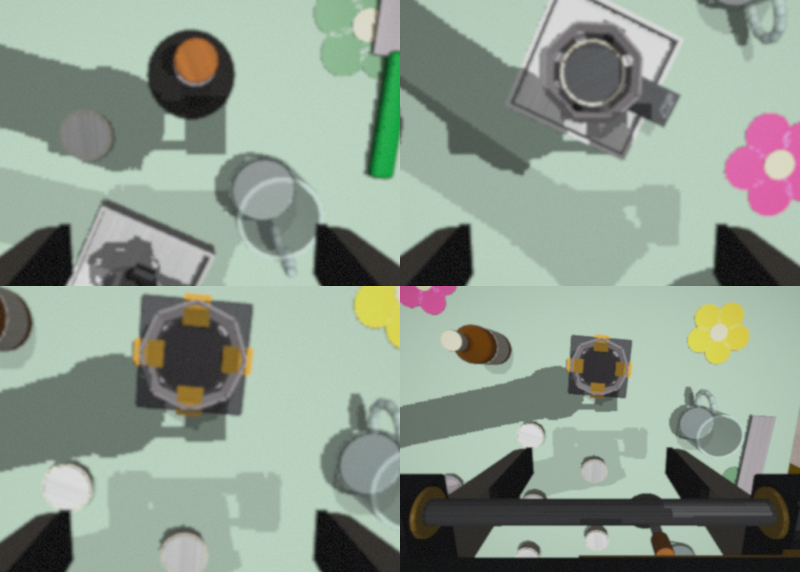

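```bash
cat > d.py <<'E'
from h import *
px,py=685.7,-36.6
go(px,py,260,90); line(px,py,112,150); grip(0.0,45); st('gripped')
line(px,py,130,60); o=st('lift'); 
line(px,py,320,250); 
line(620.6,-262.4,320,250); st('over chute'); robot.hold(.3)
line(620.6,-262.4,285,80); st('at mouth')
line(620.6,-262.4,226,60); st('near')
for z in (215,205,195,185,178):
    line(620.6,-262.4,z,40); st('push')
inf,im=snap('side','s1.png'); snap('wrist','w1.png')
E
python3 d.py; python3 -c "
import cv2,numpy as np
a=cv2.imread('pics/s1.png')[150:340,200:420];b=cv2.imread('pics/w1.png')
cv2.imwrite('pics/m3.png',np.hstack([cv2.resize(a,(440,380)),cv2.resize(b,(360,380))]))"
```

```text
gripped t17.5 [685.7 -36.6 111.9] F [ 0.4 -0.8 -0.1] w0.340 gf45.0
lift t17.9 [685.9 -36.6 130.5] F [-0.6  0.4 -2.1] w0.338 gf45.0
over chute t19.9 [ 621.4 -260.5  319.4] F [ 0.5 -0.2 -1.2] w0.345 gf45.0
at mouth t20.8 [ 620.6 -262.5  284.7] F [ 0.8 -0.3 -1.8] w0.339 gf45.0
near t22.0 [ 620.8 -262.6  226.5] F [-0.1 -0.7 -2. ] w0.341 gf45.0
push t22.4 [ 620.3 -262.2  214.5] F [ 0.4  0.1 -3.3] w0.340 gf45.0
push t22.8 [ 620.2 -262.1  204.2] F [ 0.1 -0.5 -2.2] w0.341 gf45.0
push t23.2 [ 620.3 -262.2  194.3] F [ 0.3 -1.  -2.9] w0.342 gf45.0
push t23.6 [ 620.  -262.7  184.2] F [-0.6 -0.6 -2.9] w0.338 gf45.0
push t23.9 [ 620.2 -262.7  177.5] F [-0.7 -1.9 -2.9] w0.344 gf45.0
```

View pics/m3.png

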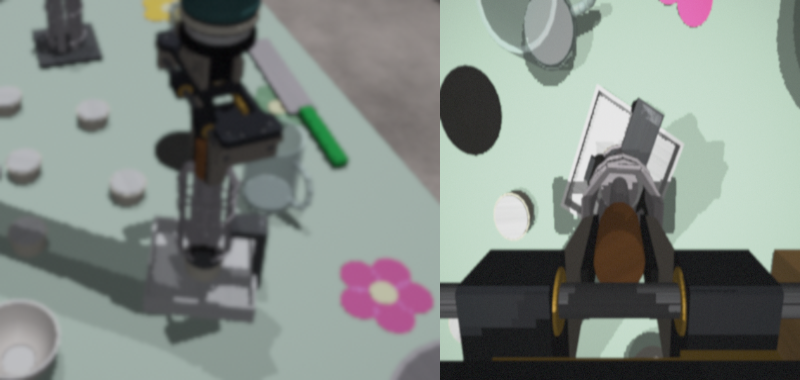

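```bash
cat > e.py <<'E'
from h import *
line(620.6,-262.4,320,200); line(640,-150,330,250)
inf,im=snap('side','s2.png')
for d in viewer.pinpoint('spent','side'): print('P',round(d['confidence'],2),W(inf,d['at']).round(1))
inf,im=snap('wrist','w2.png')
for d in viewer.pinpoint('spent','wrist'): print('Pw',round(d['confidence'],2),W(inf,d['at']).round(1))
st()
E
python3 e.py; python3 -c "
import cv2,numpy as np
a=cv2.imread('pics/s2.png')[200:340,240:380];b=cv2.imread('pics/w2.png')
cv2.imwrite('pics/m4.png',np.hstack([cv2.resize(a,(400,400)),cv2.resize(b,(400,400))]))"
```

```text
P 0.59 [ 625.2 -255.6   14.6]
P 0.18 [580.6 268.1 179.5]
P 0.15 [ 420.9 -143.9   10.7]
Pw 0.67 [ 623.8 -259.6  168.2]
 t25.7 [ 639.3 -151.8  329.8] F [ 0.5 -0.3 -2.7] w0.342 gf45.0
```

View pics/m4.png

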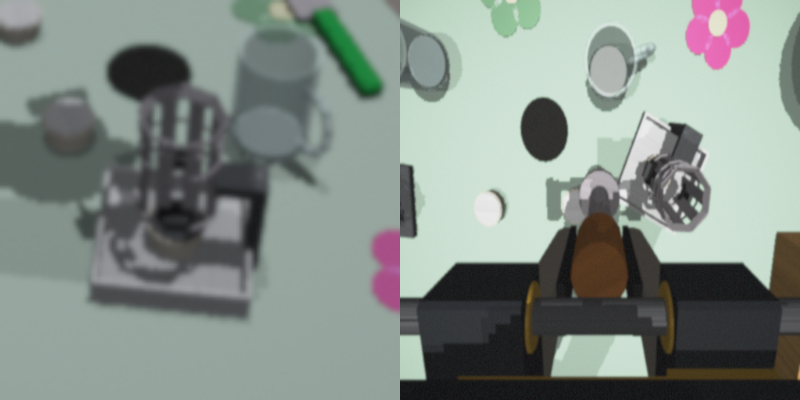

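```bash
cat > f.py <<'E'
from h import *
line(684,-46.5,330,250); line(684,-46.5,122,200); robot.hold(.3); st('pre')
for z in (116,114,113,112.3,111.5):
    line(684,-46.5,z,15); f=st('low')
    if f['contact_force'][2]>4: break
grip(0.65); line(684,-46.5,260,200)
go(520,0,400,90); inf,im=snap('wrist','w3.png')
for s in cent(inf,'cap1','wrist',20): print('S cap1',s)
inf,im=snap('side','s3.png')
for d in viewer.pinpoint('pusher','side'): print('P',round(d['confidence'],2),W(inf,d['at']).round(1))
E
python3 f.py; python3 -c "
import cv2,numpy as np
a=cv2.imread('pics/s3.png')[150:290,220:360];b=cv2.imread('pics/w3.png')
cv2.imwrite('pics/m5.png',np.hstack([cv2.resize(a,(400,400)),cv2.resize(b,(400,400))]))"
```

```text
pre t27.8 [684.3 -46.4 122.7] F [ 0.2  0.  -3.5] w0.343 gf45.0
low t28.3 [684.  -46.6 115.9] F [ 1.   0.2 -2.4] w0.341 gf45.0
low t28.6 [683.9 -46.5 113.9] F [-0.4  1.5 -2.4] w0.342 gf45.0
low t28.9 [684.  -46.5 113. ] F [ 0.   0.3 -2.1] w0.343 gf45.0
low t29.1 [684.  -46.5 112.3] F [ 0.   0.5 -2. ] w0.338 gf45.0
low t29.4 [684.2 -46.6 112. ] F [-1.  0.  1.] w0.341 gf45.0
S cap1 (0.8, array([573.7,  61. ,  20. ]), array([573.8,  60.5,  20. ]), 849)
S cap1 (0.76, array([447.8, -17.2,  20. ]), array([447.5, -17.1,  20. ]), 692)
S cap1 (0.68, array([ 426.2, -147.6,   20. ]), array([ 426.4, -148. ,   20. ]), 751)
S cap1 (0.65, array([ 576.6, -105.7,   20. ]), array([ 576.8, -105.2,   20. ]), 850)
S cap1 (0.63, array([452.6, 136.4,  20. ]), array([452.9, 136.2,  20. ]), 743)
P 0.74 [685.1 -41.3   4. ]
```

View pics/m5.png

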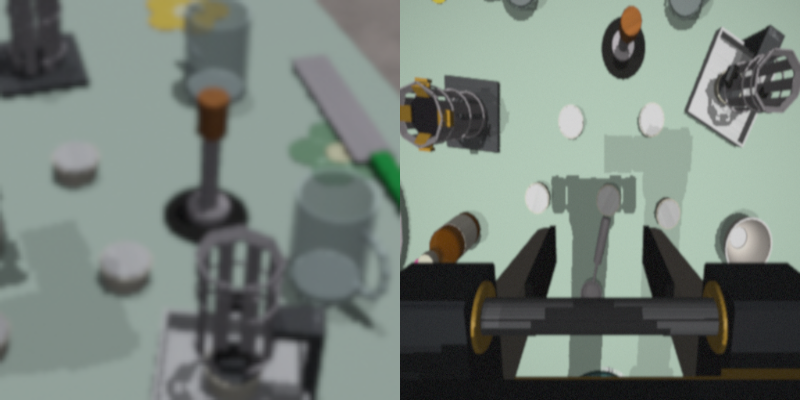

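```bash
cat > load.py <<'E'
from h import *
import sys
MX,MY=583,269
def survey():
    go(520,0,400,90); robot.hold(.2); inf,im=snap('wrist')
    return [s[2] for s in cent(inf,'cap1','wrist',20) if s[3]>400 and s[0]>.3 and s[2][0]<600 and abs(s[2][1])<220]
def load(x,y,cl,n):
    grip(0.9); go(x,y,120,cl); line(x,y,10,150); grip(0.0,25); o=st('grasp')
    if o['grip_width']<.5: raise SystemExit('no grasp')
    line(x,y,250,300); go(MX,MY,260,45); line(MX,MY,195,200); robot.hold(.2); st('over')
    for z in (188,184,181,180):
        line(MX,MY,z,50); o=st('set')
        if o['contact_force'][2]>3: break
    grip(0.72); snap('wrist','set%d.png'%n); line(MX,MY,250,250); grip(0.0,25)
    go(MX,MY,220,0); line(MX,MY,198,150); st('abovecap')
    for z in (185,170,160,155,154): line(MX,MY,z,60); o=st('press')
    robot.hold(.3); st('end'); line(MX,MY,260,200)
    inf,im=snap('wrist','mag%d.png'%n)
E
cat > g.py <<'E'
from load import *
c=survey(); print(c)
p=min(c,key=lambda p:np.hypot(p[0]-574,p[1]-60)); load(p[0],p[1],0,1)
print(survey()); inf,im=snap('side','s4.png')
E
python3 g.py; python3 -c "
import cv2,numpy as np
a=cv2.imread('pics/s4.png')[110:200,190:280];b=cv2.imread('pics/set1.png');c=cv2.imread('pics/mag1.png')
cv2.imwrite('pics/m6.png',np.hstack([cv2.resize(a,(266,400)),cv2.resize(b,(266,400)),cv2.resize(c,(266,400))]))"
```

```text
[array([ 577. , -105.3,   20. ]), array([574.3,  61.3,  20. ]), array([453.2, 136.9,  20. ]), array([ 427.4, -148.3,   20. ]), array([448.5, -16.8,  20. ])]
grasp t35.9 [574.5  61.4  10.3] F [-1.4  0.   4.2] w0.557 gf25.0
over t38.4 [584.1 269.  196.8] F [ 0.1 -0.3 -0.7] w0.561 gf25.0
set t38.7 [582.7 269.  187.7] F [0.4 0.2 0.2] w0.558 gf25.0
set t38.9 [582.8 268.9 183.6] F [-0.8 -0.5  0.4] w0.559 gf25.0
set t39.2 [582.7 268.8 180.7] F [-0.7 -0.4  0.1] w0.560 gf25.0
set t39.4 [583.  268.9 180. ] F [-1.  -0.2  0.5] w0.560 gf25.0
abovecap t42.4 [582.6 268.8 197.6] F [ 0.6 -0.3 -0.6] w0.006 gf0.0
press t42.7 [582.9 268.9 185. ] F [0.2 1.2 0.6] w0.006 gf0.0
press t43.1 [583.1 269.  169.9] F [0.9 0.2 0.7] w0.006 gf0.6
press t43.5 [583.4 269.1 160.3] F [2.4 1.1 2.1] w0.007 gf1.2
press t43.7 [583.4 269.1 155.6] F [0.9 0.2 5. ] w0.002 gf2.6
press t44.0 [583.4 269.1 154.7] F [ 1.4 -0.   6. ] w0.003 gf2.6
end t44.3 [583.4 269.1 154.7] F [1.2 0.  5.6] w0.003 gf2.6
[array([453. , 137.1,  20. ]), array([ 425.9, -148.7,   20. ]), array([448.8, -17. ,  20. ]), array([ 577.4, -105.8,   20. ])]
```

View pics/m6.png

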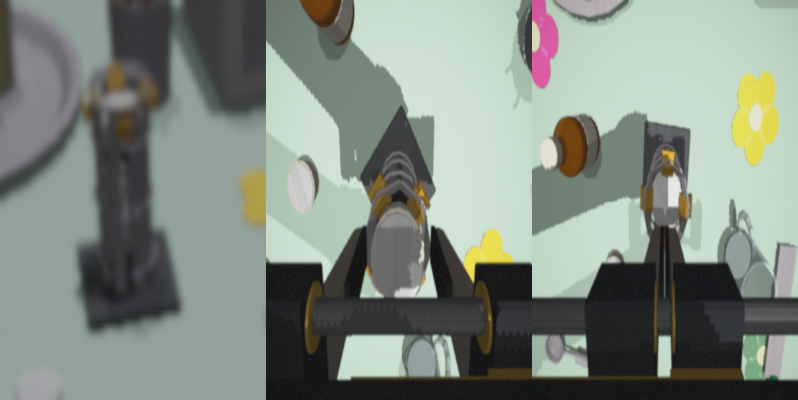

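```bash
cat > g2.py <<'E'
from load import *
for n,(x,y,cl) in ((2,(453,137,0)),(3,(448,-17,90))):
    c=survey()
    inf,im=snap('side','s5_%d.png'%n)
    print([W(inf,d['at']).round(0) for d in viewer.pinpoint('cap1','side') if W(inf,d['at'])[1]>180])
    p=min(c,key=lambda p:np.hypot(p[0]-x,p[1]-y)); print(n,p)
    if np.hypot(p[0]-x,p[1]-y)>60: break
    load(p[0],p[1],cl,n)
print(survey()); inf,im=snap('side','s6.png'); st()
print([W(inf,d['at']).round(0) for d in viewer.pinpoint('cap1','side')])
E
python3 g2.py; python3 -c "
import cv2,numpy as np
a=[cv2.resize(cv2.imread('pics/'+f)[110:200,190:280],(266,300),interpolation=cv2.INTER_CUBIC) for f in ('s5_2.png','s5_3.png','s6.png')]
cv2.imwrite('pics/m7.png',np.hstack(a))"
```

```text
[array([578., 261., 143.])]
2 [452.8 136.2  20. ]
grasp t51.2 [452.9 136.4  10.3] F [-1.2  0.3  4.6] w0.559 gf25.0
over t53.7 [583.9 269.2 196.8] F [-0.1  0.2 -0.9] w0.558 gf25.0
set t54.0 [582.7 269.  187.7] F [ 0.5 -0.1 -0.8] w0.559 gf25.0
set t54.2 [582.8 268.9 183.6] F [-0.2 -0.1 -0.1] w0.559 gf25.0
set t54.5 [583.  268.6 180.8] F [-0.7 -1.5  0.1] w0.556 gf25.0
set t54.7 [583.1 268.7 180.2] F [-0.3 -2.5  2.1] w0.560 gf25.0
abovecap t57.6 [582.6 268.8 197.8] F [-0.3  0.5  0.3] w0.004 gf0.0
press t58.0 [583.8 269.  185.7] F [ 1.2 -0.2  2. ] w0.004 gf1.1
press t58.4 [583.7 269.  170.8] F [ 1.8 -0.9  4.3] w0.002 gf1.9
press t58.7 [583.7 269.  160.8] F [ 1.3 -0.4  4.5] w0.001 gf2.5
press t59.0 [583.8 269.  156.1] F [0.3 0.2 7.6] w0.006 gf3.9
press t59.2 [583.8 269.1 155.3] F [ 0.9 -0.1  7.5] w0.008 gf3.9
end t59.5 [583.8 269.1 155.4] F [0.1 0.1 7.7] w0.006 gf3.9
[array([584., 268., 144.]), array([583., 264., 118.])]
3 [448.8 -17.   20. ]
grasp t65.7 [449.  -16.9  10.3] F [-0.6  0.1  5.1] w0.556 gf25.0
over t69.0 [584.  269.3 196.8] F [-0.2 -0.2 -0.7] w0.558 gf25.0
set t69.3 [582.7 269
[... 260 characters left out ...]
197.7] F [-0.7  0.6  0.5] w0.004 gf0.0
press t73.3 [583.9 268.6 186.1] F [ 0.2 -1.5  4.5] w0.005 gf2.4
press t73.8 [584.  268.6 171.2] F [-1.2 -0.3  6.7] w0.003 gf3.3
press t74.1 [584.  268.6 161.4] F [ 0.9 -2.   8.3] w0.003 gf3.8
press t74.3 [584.2 268.7 156.9] F [-0.5 -2.2 11.3] w0.008 gf5.2
press t74.6 [584.2 268.7 156.1] F [-2.8 -2.3 10.7] w0.004 gf5.3
end t74.9 [584.2 268.7 156.1] F [-0.9 -1.7 10.8] w0.005 gf5.3
[array([ 426.3, -148.5,   20. ]), array([ 576.6, -105.4,   20. ])]
 t77.1 [5.201e+02 4.000e-01 3.998e+02] F [-0.3 -0.4 -0.4] w0.006 gf0.0
[array([ 422., -146.,   12.]), array([582., 266., 116.]), array([581., 262.,  94.]), array([580., 265., 146.]), array([ 579., -110.,   13.])]
```

View pics/m7.png

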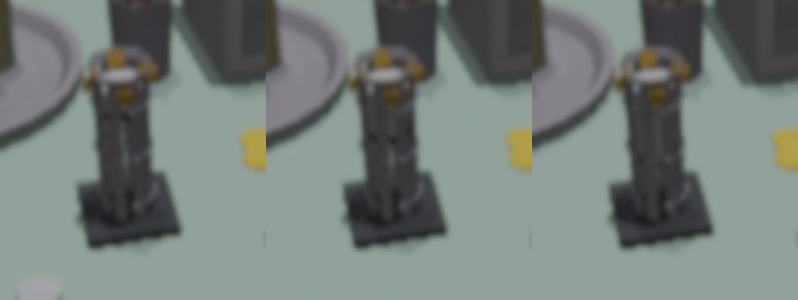

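```bash
sed -i 's/(185,170,160,155,154)/(185,170,160,154,152.2 if n==4 else 151.7)/' load.py
cat > g3.py <<'E'
from load import *
for n,(x,y,cl) in ((4,(577,-105,-20)),(5,(426,-148,90))):
    c=survey()
    p=min(c,key=lambda p:np.hypot(p[0]-x,p[1]-y)); print(n,p)
    if np.hypot(p[0]-x,p[1]-y)>60: break
    load(p[0],p[1],cl,n)
go(520,0,400,90); inf,im=snap('side','s7.png'); st()
for n in ('cap1','spent','pusher','mug_a','syrup','sugar_bowl'): print(n,[(round(d['confidence'],2),W(inf,d['at']).round(0)) for d in viewer.pinpoint(n,'side')])
E
python3 g3.py; python3 -c "
import cv2,numpy as np
a=cv2.imread('pics/s7.png')
cv2.imwrite('pics/m8.png',np.hstack([cv2.resize(a[100:350,120:370],(400,400)),cv2.resize(a[110:200,190:280],(400,400),interpolation=cv2.INTER_CUBIC)]))"
```

```text
4 [ 576.9 -106.4   20. ]
grasp t81.9 [ 577.1 -106.4   10.3] F [-0.6  0.6  3.7] w0.561 gf25.0
over t84.9 [584.1 269.1 196.7] F [ 0.6  0.1 -0.4] w0.559 gf25.0
set t85.2 [582.7 269.  187.7] F [ 0.6 -0.4 -0.6] w0.553 gf25.0
set t85.5 [582.8 268.9 183.6] F [-0.1  0.3 -1. ] w0.558 gf25.0
set t85.7 [583.3 268.4 180.9] F [ 0.4 -1.1  0.4] w0.560 gf25.0
set t86.0 [583.4 268.5 180.4] F [ 0.9 -2.3  2.8] w0.559 gf25.0
abovecap t88.9 [582.6 268.8 197.7] F [-0.1  0.1  0.4] w0.002 gf0.0
press t89.3 [584.9 269.4 187. ] F [0.3 0.1 7. ] w0.003 gf3.6
press t89.7 [585.  269.5 172.4] F [ 0.4 -0.6  9.1] w0.004 gf4.5
press t90.0 [585.1 269.5 162.6] F [-0.3 -0.6  9. ] w0.009 gf4.4
press t90.2 [585.4 269.6 157.1] F [-1.6 -0.7 12.7] w0.004 gf6.5
press t90.5 [585.4 269.6 155.5] F [-1.6  0.8 13.1] w0.000 gf6.6
end t90.8 [585.4 269.6 155.6] F [-0.8 -0.1 13.3] w0.004 gf6.6
5 [ 426.3 -148.1   20. ]
grasp t97.0 [ 426.5 -148.1   10.2] F [0.5 0.1 4.3] w0.561 gf25.0
over t100.5 [583.9 269.  196.6] F [-0.3 -0.  -0. ] w0.560 gf25.0
set t100.8 [582.7 269.1 187.7] F [ 0.6 -0.1  0. ] w0.556 gf25.0
set t101.0 [582.9 268.9 18
[... 458 characters left out ...]
.4] F [-2.1  0.3 15.5] w0.006 gf7.7
press t106.0 [585.2 269.8 155.3] F [-2.1  1.5 16.3] w0.007 gf7.9
end t106.3 [585.2 269.8 155.4] F [-2.7  1.3 15.4] w0.005 gf7.9
 t108.3 [520.1   1.5 399.4] F [ 0.2  0.3 -1.2] w0.006 gf0.0
cap1 [(0.61, array([580., 263.,  40.])), (0.54, array([585., 269.,  66.])), (0.52, array([584., 263.,  94.])), (0.49, array([581., 272., 146.])), (0.28, array([ 615., -263.,  168.]))]
spent [(0.68, array([ 626., -255.,   17.])), (0.5, array([579., 271., 144.]))]
pusher [(0.86, array([681., -44.,   4.]))]
mug_a [(0.86, array([770., 154.,  -2.])), (0.67, array([ 757., -172.,    0.]))]
syrup [(0.92, array([391., 300.,  -0.]))]
sugar_bowl [(0.8, array([ 376., -323.,    1.]))]
```

View pics/m8.png

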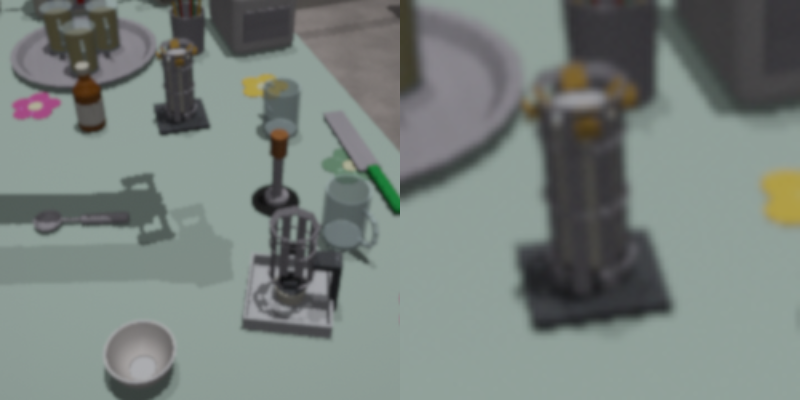

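The picture shows the top capsule held under the brass catches, the used capsule in the tray, the pusher upright on its mat, no capsules left on the counter, and the bystanders where they started.

```bash
python3 -c "
from h import *
print(robot.job_done())"
```

```text
the job is handed in; nothing more can be done
None
```

I handed the job in at about 108 s: the used capsule is in the catch tray, the pusher is upright on its mat, and all five unused capsules are latched in the magazine, with the mugs, bottle and bowl where they were to within camera accuracy; the judge returned no verdict.

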